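# Sweep the used red tube caps into the catch tray

### The job

Sweep the three loose red tube caps along the bench with the fingertips, through the open side of the yellow catch tray, until each lies flat and wholly inside it. Only push them: do not lift them or tip them over. Leave the blue cap, the vials, the dishes, the jar and the flask where they stand.

Things in the scene. Friction and masses are not known exactly. Their poses are not given: they have to be found in the camera images.
- tray: yellow catch tray fixed to the bench: three walls 25 mm high, 5 mm thick, around a grey floor film level with the bench (no step at the open side). Inside 200 mm wide, 100 mm deep. Origin on the bench at the middle of the open side, which faces the robot within 12 degrees; x points into the tray (back wall at 100 mm), y along the open side. The caps lie in a row 100 to 160 mm before it
- red_cap1: one of the three loose red caps to be swept (not those on the tubes in the wire rack, 120 mm tall, far to the right): tube cap, a red plastic disc 34 mm in diameter and 14 mm high, about 12 g, lying flat and loose on the bench; origin at the centre of its underside, z up
- red_cap2: one of the three loose red caps to be swept (not those on the tubes in the wire rack, 120 mm tall, far to the right): tube cap, a red plastic disc 34 mm in diameter and 14 mm high, about 12 g, lying flat and loose on the bench; origin at the centre of its underside, z up
- red_cap3: one of the three loose red caps to be swept (not those on the tubes in the wire rack, 120 mm tall, far to the right): tube cap, a red plastic disc 34 mm in diameter and 14 mm high, about 12 g, lying flat and loose on the bench; origin at the centre of its underside, z up
- blue_cap: the blue cap, to be left alone, in the same row as the red ones: tube cap, a blue plastic disc 34 mm in diameter and 14 mm high, about 12 g, lying flat and loose on the bench; origin at the centre of its underside, z up
- vial1: amber glass vial with a white cap, 24 mm in diameter and 56 mm tall, standing loose beside the open side of the tray; leave alone; origin at the centre of its underside
- vial2: green glass vial with a white cap, 24 mm in diameter and 56 mm tall, standing loose beside the open side of the tray; leave alone; origin at the centre of its underside
- dish1: closed petri dish, pale yellow, 92 mm in diameter and 14 mm high, loose on the bench at the left of the work; leave alone; origin at the centre of its underside
- dish2: closed petri dish, violet-blue, 92 mm in diameter and 14 mm high, loose on the bench at the right of the work; leave alone; origin at the centre of its underside
- bottle: amber reagent jar with a blue lid, 76 mm in diameter and 150 mm tall, standing loose at the side of the tray, on the left; leave alone; origin at the centre of its underside
- flask: green conical flask, 84 mm in diameter at the foot and 134 mm tall, standing loose at the side of the tray, on the right; leave alone; origin at the centre of its underside
Not all that is in view belongs to the job. Leave any green or turquoise look-alike of the red_cap1 alone.

How it is judged:
By the outcome, as a careful person would: the job done as asked, in the order asked, and still so for the second after the job is handed in, with the robot touching nothing.
It also fails if it takes over 58 s, if anything falls off the work surface, if the arm or the gripper's body presses on something with over 40 N, if the wrist force passes 120 N, or if a joint passes its speed limit or range.

### The arm

A 6-joint arm with a two-finger parallel gripper is mounted at the origin on the work surface. World frame = base frame: x ahead of the robot, y to its left, z up, the work surface at z = 0. Lengths are in m, angles in degrees, forces in N, time in s.
With the tool pointing down it reaches from about 0.3 to 0.75 m from the base axis. Payload 8.5 kg.
Tool frame: the origin (TCP) lies at the very end of the fingers, on their centre line; the grasp point (between the pads) lies 19 mm behind it (env.grasp_offset is the distance from the TCP to the grasp point, in m); z points along the fingers, y is the line along which they close (so a half turn about z gives the same grasp; the last joint's range is limited). The gripper opens to 85 mm and grips with 20 to 120 N. Pads are 22 mm wide; open, the fingers measure 114 mm over their backs; the gripper's body (76 mm by 85 mm) begins 54 mm behind the grasp point. The pads swing forward as they close: fully open they stand 13 mm farther back than shut.
Start: joints at [-79.315, 21.807, 74.336, -0, 83.858, -12.336], TCP at [0.215, -0.506, 0.231] pointing down, gripper open.
Joint ranges: [-178.18, 178.18], [-50.72, 133.34], [12.68, 142.11], [-81.47, 261.47], [9.98, 163.14], [-165.26, 165.26]. Speed limits (degrees/s): [136.94, 136.94, 180, 180, 180, 180].

### API

Orientations are given as a 3x3 rotation matrix whose columns are the frame's x, y, z axes.
In Python, from workcell import status, optics, hand_in, env gives the robot as it stands. The module is installed in compiled form; this text tells all that it offers.
- The arm moves only by the shell command python3 -m handwheel 'ROWS' [FORCE]. ROWS is JSON, a list of rows, each an object with "offset": the shift along the tool's x, y, z in units of 0.75 m (1.0 is 0.75 m), a list of three; "delta_rot": the turn, a rotation vector about the tool's x, y, z in units of 120 degrees (1.0 is 120 degrees), a list of three; "jaw": the opening, from -1 (shut) to 1 (fully open). A call has 1 to 5 rows; each row shifts and turns the commanded pose from where the row before left it, along the tool's axes as they then stand; what a row does not reach is not made up. A row lasts 1/8 s, in which the tool goes at most 62.5 mm and 10.7 degrees, less where a joint would pass 70% of its speed; a pose out of reach is approached as far as the arm can. A call with a number of a shift or a turn outside -1 to 1 is refused whole. A call with a gripper value outside its range is refused whole. The fingers move at their own pace and stop on an object; FORCE is the grip in N (left out, the last holds). Time passes only in rows, so rows that do not move let the fingers close. It gives the time, the measured TCP pose, the force, the opening and the grip force at its end, in the units of the state.
- status.get_state(): the state, without advancing time (a new reading comes with each control period).
- optics.get_image(name): name is "scene" or "top" or "wrist"; returns a dict with "pixels" (384x512x3 uint8, blue, green, red), "z_map" (384x512 float32, m along the optical axis (not along the pixel's ray), 0 where there is no reading), "fx", "fy", "cx", "cy" (pixels), "T" (4x4, takes a point from camera to world coordinates); the wrist camera has in their place "mount" (4x4, takes a point from camera to tool coordinates, whose origin is the TCP and whose axes are the flange's). Camera axes: x right, y up, looking along -z (the intrinsics and any distortion apply to the point x, -y, -z); pixel columns grow to the right and rows downward; lengths in m; the calibration is good to about 2 mm. A picture is of the moment at which its call begins: read the wrist's pose just before it.
- hand_in(): hands the job in; it is judged then, once.
The state is a dict: "time": time; "joint_positions": joint angles; "dq": joint speeds; "joint_torque": joint torques, N m; "position": TCP position; "orientation": TCP orientation; "ft_force": force on the tool from outside, world axes, zero at the start; "torque": the same for the moment, N m; "width": finger opening in m; "grasp_force": force on a finger pad.
Only numpy, scipy, OpenCV 4.12 (cv2) and the standard library are available. Lean on these libraries where they do the work, as an engineer would, in place of code of your own. Each camera call takes 0.05 s, during which the arm holds its last target. There are 200 camera calls.

## Working session

There is one attempt and no reset: what is moved stays moved. The work goes in short steps, Python scripts to look and compute and a shell command to move; the robot and the scene stay as the last step left them, time stands still between calls to the robot, and variables do not carry over. Pictures are saved under pics/ and viewed, at most 10 in all, crops included, and the job is handed in when it is done.

```bash
mkdir -p pics
python3 - <<'E'
from workcell import status, optics, env
import cv2,numpy as np
s=status.get_state(); print(s['time'],s['position'],np.round(s['orientation'],3).tolist(),s['width'])
for n in("top","scene"):
    d=optics.get_image(n); cv2.imwrite(f'pics/{n}0.png',d['pixels']); print(n,{k:np.round(v,3).tolist() for k,v in d.items() if k not in('pixels','z_map')})
    np.save(f'pics/{n}.npy',d,allow_pickle=True)
E
```

```text
0.0 [ 0.21502512 -0.50589219  0.23069014] [[0.92, 0.391, -0.0], [0.391, -0.92, 0.001], [0.0, -0.001, -1.0]] 0.08530601666464548
top {'fx': 406.731, 'fy': 406.731, 'cx': 251.499, 'cy': 189.131, 'T': [[0.007, 0.999, -0.032, 0.507], [-1.0, 0.007, 0.014, 0.024], [0.015, 0.032, 0.999, 1.067], [0.0, 0.0, 0.0, 1.0]]}
scene {'fx': 495.798, 'fy': 495.798, 'cx': 251.283, 'cy': 188.568, 'T': [[0.11, -0.58, 0.807, 1.548], [0.994, 0.08, -0.078, -0.103], [-0.02, 0.81, 0.586, 0.761], [0.0, 0.0, 0.0, 1.0]]}
```

View pics/top0.png

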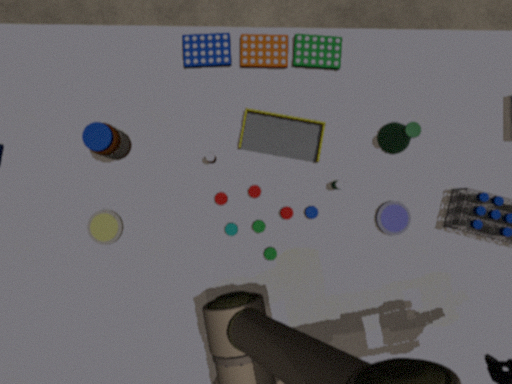

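View pics/scene0.png

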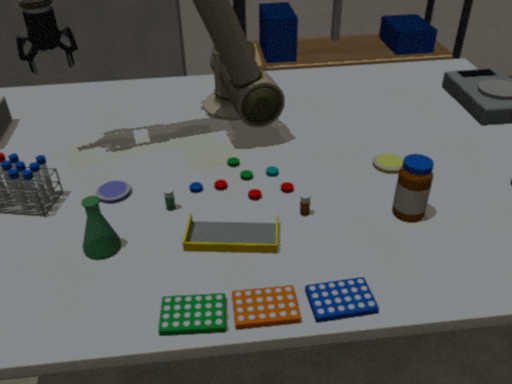

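The top view shows the loose red caps at (221,198), (254,191) and (286,213). Possible look-alikes are blue (311,212), turquoise (231,229), green (258,226) and (270,253), plus rack caps near (480,210). The tray is at about (282,135), with its open side facing the robot (image down). By the description, I choose the three loose red ones.

```bash
cat > h.py <<'E'
import cv2,numpy as np
from scipy.spatial.transform import Rotation as R
def ray(d,u,v,z):
    p=np.array([(u-d['cx'])/d['fx'],-(v-d['cy'])/d['fy'],-1.0]); T=np.asarray(d['T'])
    w=T[:3,:3]@p; return (T[:3,3]+w*(z-T[2,3])/w[2])
HUE={'red':[(0,8),(172,180)],'blue':[(105,125)],'green':[(50,80)],'turq':[(81,98)],'yellow':[(24,34)]}
def blobs(d,c,amin=40,smin=120,vmin=60):
    h=cv2.cvtColor(d['pixels'],cv2.COLOR_BGR2HSV); m=np.zeros(h.shape[:2],np.uint8)
    for a,b in HUE[c]: m|=cv2.inRange(h,(a,smin,vmin),(b,255,255))
    n,l,s,ce=cv2.connectedComponentsWithStats(m)
    return [(ce[i],s[i],l==i) for i in range(1,n) if s[i][4]>=amin]
E
python3 - <<'E'
from h import *
for n in('top','scene'):
    d=np.load(f'pics/{n}.npy',allow_pickle=True).item()
    for c in('red','blue','green','turq'):
        for ce,s,m in blobs(d,c,25): print(n,c,ce.round(1),s[4],ray(d,*ce,0.012).round(4)[:2])
    b=max(blobs(d,'yellow',40),key=lambda b:b[1][4])
    r=cv2.minAreaRect(np.argwhere(b[2])[:,::-1].astype(np.float32)); print('tray',b[1],[(p.round(1),ray(d,*p,0.025).round(4)[:2],ray(d,*p,0.0).round(4)[:2]) for p in cv2.boxPoints(r)])
d=np.load('pics/top.npy',allow_pickle=True).item()
for nm,u,v,z in[('vial1',209,157,.056),('vial2',336,184,.056)]:print(nm,ray(d,u,v,z),ray(d,u,v,0))
c=d['pixels'][95:265,190:350];cv2.imwrite('pics/crop.png',cv2.resize(c,None,fx=3.4,fy=3.4,interpolation=cv2.INTER_CUBIC))
E
```

```text
top red [254.  191.2] 117 [0.5359 0.0022]
top red [220.5 198.3] 116 [0.5168 0.089 ]
top red [286.  212.6] 122 [ 0.481  -0.0812]
top blue [206.4  50.2] 840 [0.9042 0.1296]
top blue [ 96.9 136.2] 651 [0.6753 0.4105]
top blue [483.7 196.9] 67 [ 0.5253 -0.5985]
top blue [498.5 200.9] 65 [ 0.5153 -0.6375]
top blue [311.1 211.9] 113 [ 0.4832 -0.1462]
top blue [480.6 210.4] 76 [ 0.4901 -0.5899]
top blue [495.7 214.1] 73 [ 0.4806 -0.6296]
top blue [508.9 217.7] 50 [ 0.4716 -0.6642]
top blue [477.4 224.2] 73 [ 0.4541 -0.5812]
top blue [507.1 231.6] 73 [ 0.4351 -0.6592]
top green [316.4  52. ] 667 [ 0.9032 -0.1592]
top green [258.4 226. ] 100 [ 0.4459 -0.0096]
top green [269.9 253.1] 102 [ 0.3761 -0.0398]
top turq [230.9 228.9] 108 [0.438  0.0615]
tray [239 109  86  53 300] [(array([238.2, 146.9], dtype=float32), array([0.6492, 0.044 ]), array([0.6526, 0.0445])), (array([245.2, 108. ], dtype=float32), array([0.75  , 0.0269]), array([0.7558, 0.0269])), (array([324.8, 122.3], dtype=float32), array([ 0.715, -0.179]), array([ 0.72  , -0.1839])), (array([317.8, 161.1], dtype=float32), array([ 0.614
[... 629 characters left out ...]
.4113]
scene green [ 89.6 237.9] 31 [ 0.6567 -0.3916]
scene green [192.9 313.7] 1284 [ 0.9077 -0.1595]
scene turq [271.9 170. ] 63 [0.4378 0.0616]
tray [183 214  95  39 885] [(array([182.8, 250.1], dtype=float32), array([ 0.7403, -0.1776]), array([ 0.7129, -0.1802])), (array([183.6, 213.9], dtype=float32), array([ 0.6137, -0.1758]), array([ 0.582 , -0.1783])), (array([277.7, 216. ], dtype=float32), array([0.6517, 0.0443]), array([0.6213, 0.0493])), (array([276.8, 252.3], dtype=float32), array([0.7737, 0.0237]), array([0.7474, 0.0279]))]
vial1 [0.61897633 0.11584387 0.056     ] [0.62516721 0.12092523 0.        ]
vial2 [ 0.5541419  -0.20127092  0.056     ] [ 0.55674048 -0.21375997  0.        ]
```

View pics/crop.png

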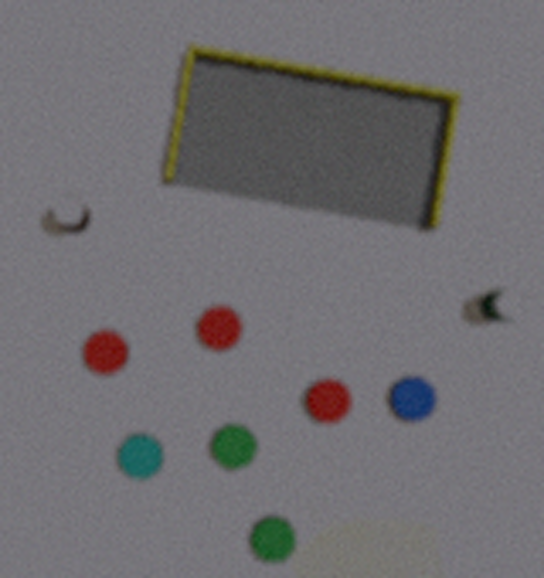

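The crop confirms three red discs, with crop pixels (105,352), (219,328) and (327,400). Blue is at (412,398), turquoise (140,456), and the greens are at (233,446) and (272,540). The tray opens downward and its floor is empty.

Plan: push the middle cap first and deep, then the right one, then the left one. The jaws are partly open (about 22 mm) so each cap nests between the two tips.

```bash
python3 -m handwheel '[{"offset":[0,0,0],"delta_rot":[0,0,0.087],"jaw":-0.48},{"offset":[0,0,0],"delta_rot":[0,0,0.087],"jaw":-0.48},{"offset":[0,0,0],"delta_rot":[0,0,0.087],"jaw":-0.48},{"offset":[0,0,0],"delta_rot":[0,0,0.087],"jaw":-0.48},{"offset":[0,0,0],"delta_rot":[0,0,0.086],"jaw":-0.48}]' 20
cat >> h.py <<'E'
O=np.array([.632,-.059]); a=np.radians(-9.85); EX=np.array([np.cos(a),np.sin(a)]); EY=np.array([-EX[1],EX[0]])
def W(x,y): return O+x*EX+y*EY
def Tr(p): q=np.asarray(p)[:2]-O; return np.array([q@EX,q@EY])
def go(cap,goal,z=None,back=.04):
    from workcell import status
    s=status.get_state(); Rm=np.asarray(s['orientation']); p=np.asarray(s['position'])
    cap,goal=np.array(cap),np.array(goal); u=(goal-cap)/np.linalg.norm(goal-cap)
    w=W(*(cap-back*u)); h=np.degrees(np.arctan2(u[1],u[0]))-9.85
    d=np.r_[w-p[:2],(z if z is not None else p[2])-p[2]]
    hc=np.degrees(np.arctan2(Rm[1,0],Rm[0,0]))
    print('t',s['time'],'p',p.round(4),'w',round(s['width'],4),'tilt',Rm[:,2].round(4),'h',hc.round(2),'turn units',((hc-h)/120).round(4))
    print('TCP target',w.round(4),'offset units',(Rm.T@d/.75).round(4),'push len',np.linalg.norm(goal-cap).round(4),'world d',d.round(4))
E
python3 -c "
from h import *
for p in [(.5175,.0888),(.537,.002),(.482,-.0815),(.4838,-.1465)]: print(Tr(p).round(4))
go(Tr((.537,.002)),(.065,-.015),.15)"
```

```text
time: 0.72
position: [0.2151, -0.506, 0.231]
orientation: [[0.871, -0.491, -0.0], [-0.491, -0.871, 0.001], [-0.001, -0.001, -1.0]]
ft_force: [-0.2, -0.3, -0.1]
width: 0.022
grasp_force: 0.0
[-0.1381  0.126 ]
[-0.104   0.0438]
[-0.1439 -0.0478]
[-0.131  -0.1116]
t 0.725 p [ 0.2151 -0.506   0.231 ] w 0.022 tilt [-1.e-04  9.e-04 -1.e+00] h -29.4 turn units -0.0029
TCP target [0.502  0.0214] offset units [-0.0118 -0.8004  0.1085] push len 0.179 world d [ 0.287   0.5274 -0.081 ]
```

```bash
python3 -m handwheel '[{"offset":[0,-0.08,0.01],"delta_rot":[0,0,0],"jaw":-0.48},{"offset":[0,-0.08,0.01],"delta_rot":[0,0,0],"jaw":-0.48},{"offset":[0,-0.08,0.01],"delta_rot":[0,0,0],"jaw":-0.48},{"offset":[0,-0.08,0.01],"delta_rot":[0,0,0],"jaw":-0.48},{"offset":[0,-0.08,0.01],"delta_rot":[0,0,0],"jaw":-0.48}]' && python3 -m handwheel '[{"offset":[0,-0.08,0.01],"delta_rot":[0,0,0],"jaw":-0.48},{"offset":[0,-0.08,0.01],"delta_rot":[0,0,0],"jaw":-0.48},{"offset":[0,-0.08,0.01],"delta_rot":[0,0,0],"jaw":-0.48},{"offset":[0,-0.08,0.01],"delta_rot":[0,0,0],"jaw":-0.48},{"offset":[-0.01,-0.08,0.01],"delta_rot":[0,0,0],"jaw":-0.48}]'
python3 -c "
from h import *
go(Tr((.537,.002)),(.065,-.015),.005)
from workcell import optics
cv2.imwrite('pics/w1.png',optics.get_image('wrist')['pixels'])"
```

```text
time: 1.35
position: [0.3613, -0.2421, 0.1935]
orientation: [[0.874, -0.486, 0.0], [-0.486, -0.874, 0.0], [-0.0, -0.0, -1.0]]
ft_force: [0.9, -0.5, 0.3]
width: 0.0223
grasp_force: 0.0
time: 1.98
position: [0.5007, 0.0238, 0.1559]
orientation: [[0.874, -0.486, -0.0], [-0.486, -0.874, -0.0], [-0.0, 0.0, -1.0]]
ft_force: [0.6, -0.9, 0.3]
width: 0.022
grasp_force: 0.0
t 1.975 p [0.5007 0.0238 0.1559] w 0.022 tilt [-1.e-04 -1.e-04 -1.e+00] h -29.07 turn units -0.0002
TCP target [0.502  0.0214] offset units [0.0031 0.0019 0.2012] push len 0.179 world d [ 0.0013 -0.0024 -0.1509]
```

View pics/w1.png

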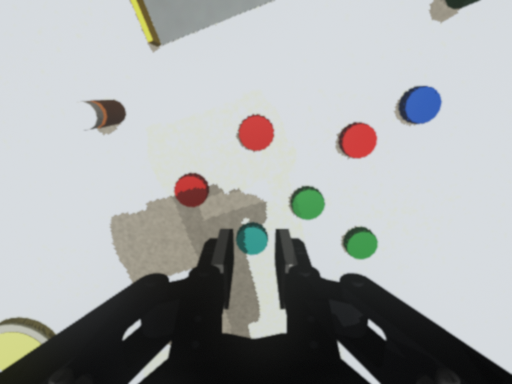

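The wrist view shows the middle red cap at (256,133), straight ahead of the finger gap at column 256. Nothing seems to be below the landing spot. I'll descend and push.

```bash
python3 -m handwheel '[{"offset":[0.003,0.002,0.06],"delta_rot":[0,0,0],"jaw":-0.48},{"offset":[0,0,0.06],"delta_rot":[0,0,0],"jaw":-0.48},{"offset":[0,0,0.05],"delta_rot":[0,0,0],"jaw":-0.48},{"offset":[0,0,0.031],"delta_rot":[0,0,0],"jaw":-0.48},{"offset":[0,0,0],"delta_rot":[0,0,0],"jaw":-0.48}]'
python3 -c "
from h import *
go(Tr((.537,.002)),(.065,-.015),.005)
from workcell import optics
d=optics.get_image('top')
for c in('red','blue','green','turq'):
  for ce,s,m in blobs(d,c,25):
    q=ray(d,*ce,.012)
    if abs(q[1])<.2 and q[0]<.8: print(c,s[4],q[:2].round(4),Tr(q).round(4))"
```

```text
time: 2.65
position: [0.5002, 0.0196, 0.0043]
orientation: [[0.874, -0.486, -0.004], [-0.486, -0.874, 0.001], [-0.004, 0.001, -1.0]]
ft_force: [-0.9, 0.6, 0.1]
width: 0.022
grasp_force: 0.0
t 2.65 p [0.5002 0.0196 0.0043] w 0.022 tilt [-3.7e-03  7.0e-04 -1.0e+00] h -29.06 turn units -0.0001
TCP target [0.502  0.0214] offset units [ 0.0009 -0.0033 -0.001 ] push len 0.179 world d [0.0018 0.0018 0.0007]
red 100 [ 0.4807 -0.0838] [-0.1448 -0.0504]
blue 114 [ 0.4829 -0.1461] [-0.132  -0.1114]
```

```bash
python3 -m handwheel '[{"offset":[0.02,-0.003,0],"delta_rot":[0,0,0],"jaw":-0.48},{"offset":[0.02,0,0],"delta_rot":[0,0,0],"jaw":-0.48},{"offset":[0.02,0,0],"delta_rot":[0,0,0],"jaw":-0.48},{"offset":[0.02,0,0],"delta_rot":[0,0,0],"jaw":-0.48},{"offset":[0.02,0,0],"delta_rot":[0,0,0],"jaw":-0.48}]'
python3 -c "
from h import *
go(Tr((.537,.002)),(.065,-.015),.005,-.155)
from workcell import optics
cv2.imwrite('pics/w2.png',optics.get_image('wrist')['pixels'])"
```

```text
time: 3.32
position: [0.5689, -0.0156, 0.0065]
orientation: [[0.874, -0.486, 0.001], [-0.486, -0.874, -0.0], [0.001, -0.0, -1.0]]
ft_force: [0.2, 0.3, -0.8]
width: 0.0223
grasp_force: 0.1
t 3.325 p [ 0.5689 -0.0156  0.0065] w 0.0223 tilt [ 1.3e-03 -3.0e-04 -1.0e+00] h -29.07 turn units -0.0002
TCP target [ 0.6725 -0.0733] offset units [1.581e-01 1.000e-04 2.200e-03] push len 0.179 world d [ 0.1036 -0.0577 -0.0015]
```

View pics/w2.png

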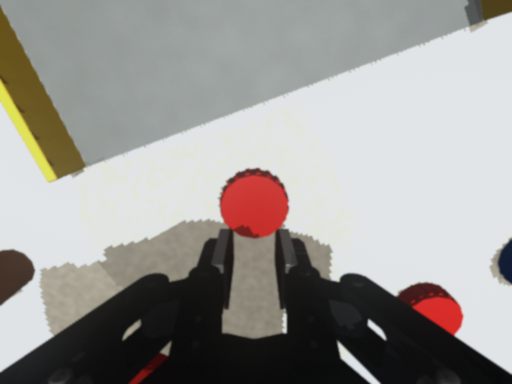

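The cap at (254,205) is nested between the tips and is heading for the open side. I'll continue.

```bash
python3 -m handwheel '[{"offset":[0.02,0,0.001],"delta_rot":[0,0,0],"jaw":-0.48},{"offset":[0.02,0,0],"delta_rot":[0,0,0],"jaw":-0.48},{"offset":[0.02,0,0],"delta_rot":[0,0,0],"jaw":-0.48},{"offset":[0.02,0,0],"delta_rot":[0,0,0],"jaw":-0.48},{"offset":[0.02,0,0],"delta_rot":[0,0,0],"jaw":-0.48}]' && python3 -m handwheel '[{"offset":[0.02,0,0],"delta_rot":[0,0,0],"jaw":-0.48},{"offset":[0.02,0,0],"delta_rot":[0,0,0],"jaw":-0.48},{"offset":[0.012,0,0],"delta_rot":[0,0,0],"jaw":-0.48},{"offset":[0.006,0,0],"delta_rot":[0,0,0],"jaw":-0.48},{"offset":[0,0,0],"delta_rot":[0,0,0],"jaw":-0.48}]'
python3 -c "
from h import *
go(Tr((.537,.002)),(.065,-.015),.005,-.155)
from workcell import optics
cv2.imwrite('pics/w3.png',optics.get_image('wrist')['pixels'])"
```

```text
time: 4.0
position: [0.6339, -0.0517, 0.0055]
orientation: [[0.874, -0.486, 0.001], [-0.486, -0.874, -0.0], [0.001, -0.0, -1.0]]
ft_force: [-0.2, 0.2, -0.5]
width: 0.0223
grasp_force: 0.0
time: 4.62
position: [0.6713, -0.0725, 0.0049]
orientation: [[0.874, -0.486, -0.0], [-0.486, -0.874, 0.0], [-0.0, 0.0, -1.0]]
ft_force: [0.7, -0.3, -0.5]
width: 0.0219
grasp_force: 0.0
t 4.625 p [ 0.6713 -0.0725  0.0049] w 0.0219 tilt [-1.e-04  0.e+00 -1.e+00] h -29.06 turn units -0.0001
TCP target [ 0.6725 -0.0733] offset units [ 0.0019  0.0002 -0.0002] push len 0.179 world d [ 0.0012 -0.0008  0.0001]
```

View pics/w3.png

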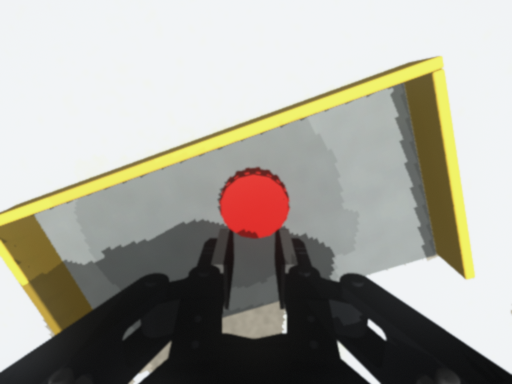

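The first cap is at (255,205), flat and well inside the tray, clear of the back wall. Next I back off, rise and measure.

```bash
python3 -m handwheel '[{"offset":[-0.03,0,0],"delta_rot":[0,0,0],"jaw":-0.48},{"offset":[-0.05,0,0],"delta_rot":[0,0,0],"jaw":-0.48},{"offset":[-0.05,0,-0.07],"delta_rot":[0,0,-0.06],"jaw":-0.48},{"offset":[0,0,-0.08],"delta_rot":[0,0,-0.065],"jaw":-0.48},{"offset":[0,0,0],"delta_rot":[0,0,0],"jaw":-0.48}]'
cat >> h.py <<'E'
def look():
    from workcell import optics
    d=optics.get_image('top')
    for c in('red','blue','green','turq'):
      for ce,s,m in blobs(d,c,25):
        q=ray(d,*ce,.012)
        if abs(q[1])<.2 and q[0]<.8: print(c,s[4],q[:2].round(4),Tr(q).round(4))
E
python3 -c "
from h import *
look()
go((-.144,-.048),(.045,-.062),.12)"
```

```text
time: 5.3
position: [0.5888, -0.0257, 0.1206]
orientation: [[0.97, -0.241, 0.009], [-0.241, -0.97, -0.002], [0.009, -0.0, -1.0]]
ft_force: [1.0, 0.9, -1.1]
width: 0.022
grasp_force: 0.0
red 92 [ 0.6971 -0.0863] [ 0.0688 -0.0158]
red 110 [0.5171 0.0898] [-0.1387  0.127 ]
blue 112 [ 0.4831 -0.1462] [-0.1318 -0.1114]
t 5.35 p [ 0.5877 -0.0256  0.1178] w 0.0219 tilt [ 0.0043 -0.0011 -1.    ] h -14.06 turn units 0.0002
TCP target [ 0.4431 -0.0719] offset units [-0.172   0.1068 -0.0037] push len 0.1895 world d [-0.1446 -0.0464  0.0022]
```

```bash
python3 -m handwheel '[{"offset":[-0.057,0.035,0],"delta_rot":[0,0,0],"jaw":-0.48},{"offset":[-0.057,0.036,0],"delta_rot":[0,0,0],"jaw":-0.48},{"offset":[-0.058,0.036,0],"delta_rot":[0,0,0],"jaw":-0.48},{"offset":[0,0,0],"delta_rot":[0,0,0],"jaw":-0.48}]'
python3 -c "
from h import *
go((-.144,-.048),(.045,-.062),.005)
look()"
```

```text
time: 5.85
position: [0.4393, -0.0721, 0.1146]
orientation: [[0.969, -0.246, -0.004], [-0.246, -0.969, 0.002], [-0.004, -0.001, -1.0]]
ft_force: [0.2, 0.3, 0.4]
width: 0.0224
grasp_force: 0.0
t 5.85 p [ 0.4393 -0.0721  0.1146] w 0.0224 tilt [-0.0041  0.0017 -1.    ] h -14.23 turn units -0.0012
TCP target [ 0.4431 -0.0719] offset units [ 0.0055 -0.0014  0.1461] push len 0.1895 world d [ 0.0038  0.0002 -0.1096]
red 132 [ 0.6926 -0.0847] [ 0.0642 -0.015 ]
red 116 [0.5167 0.0889] [-0.1389  0.126 ]
blue 115 [ 0.4827 -0.1463] [-0.1322 -0.1116]
turq 88 [0.438  0.0616] [-0.2117  0.0856]
```

```bash
python3 -m handwheel '[{"offset":[0.003,-0.001,0.06],"delta_rot":[0,0,0],"jaw":-0.48},{"offset":[0,0,0.05],"delta_rot":[0,0,0],"jaw":-0.48},{"offset":[0,0,0.036],"delta_rot":[0,0,0],"jaw":-0.48},{"offset":[0,0,0],"delta_rot":[0,0,0],"jaw":-0.48}]'
python3 -c "
from h import *
go((-.144,-.048),(.045,-.062),.005)
from workcell import optics
cv2.imwrite('pics/w4.png',optics.get_image('wrist')['pixels'])"
```

```text
time: 6.4
position: [0.4447, -0.0715, 0.0044]
orientation: [[0.97, -0.243, -0.004], [-0.243, -0.97, 0.002], [-0.004, -0.001, -1.0]]
ft_force: [-0.4, -0.4, 0.8]
width: 0.0219
grasp_force: 0.0
t 6.4 p [ 0.4447 -0.0715  0.0044] w 0.0219 tilt [-0.0038  0.0018 -1.    ] h -14.05 turn units 0.0003
TCP target [ 0.4431 -0.0719] offset units [-0.0019  0.0011 -0.0008] push len 0.1895 world d [-0.0016 -0.0005  0.0006]
```

View pics/w4.png

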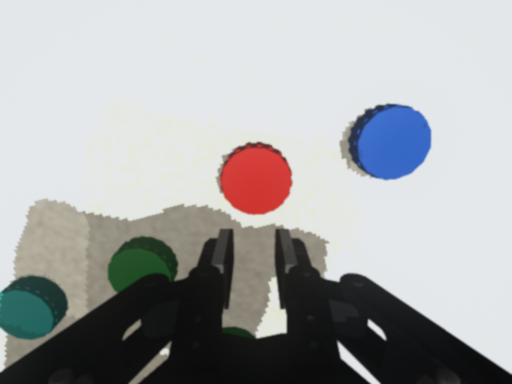

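The right red cap is centred ahead at (256,178). Blue at (392,142) and green at (143,272) are clear of the sweep. Pushing now.

```bash
python3 -m handwheel '[{"offset":[0.02,0.001,0],"delta_rot":[0,0,0],"jaw":-0.48},{"offset":[0.02,0,0],"delta_rot":[0,0,0],"jaw":-0.48},{"offset":[0.02,0,0],"delta_rot":[0,0,0],"jaw":-0.48},{"offset":[0.02,0,0],"delta_rot":[0,0,0],"jaw":-0.48},{"offset":[0.02,0,0],"delta_rot":[0,0,0],"jaw":-0.48}]' && python3 -m handwheel '[{"offset":[0.02,0,0],"delta_rot":[0,0,0],"jaw":-0.48},{"offset":[0.02,0,0],"delta_rot":[0,0,0],"jaw":-0.48},{"offset":[0.02,0,0],"delta_rot":[0,0,0],"jaw":-0.48},{"offset":[0.02,0,0],"delta_rot":[0,0,0],"jaw":-0.48},{"offset":[0.02,0,0],"delta_rot":[0,0,0],"jaw":-0.48}]'
python3 -c "
from h import *
go((-.144,-.048),(.045,-.062),.005,-.1655)"
```

```text
time: 7.08
position: [0.5189, -0.0911, 0.0076]
orientation: [[0.97, -0.243, 0.002], [-0.243, -0.97, -0.001], [0.002, 0.0, -1.0]]
ft_force: [0.0, -0.6, -0.1]
width: 0.022
grasp_force: 0.0
time: 7.7
position: [0.5916, -0.1092, 0.0077]
orientation: [[0.97, -0.243, 0.002], [-0.243, -0.97, -0.001], [0.002, 0.0, -1.0]]
ft_force: [0.1, 0.2, 0.3]
width: 0.0219
grasp_force: 0.0
t 7.7 p [ 0.5916 -0.1092  0.0077] w 0.0219 tilt [ 2.e-03 -7.e-04 -1.e+00] h -14.05 turn units 0.0003
TCP target [ 0.6424 -0.1219] offset units [ 0.0699 -0.      0.0037] push len 0.1895 world d [ 0.0509 -0.0127 -0.0027]
```

```bash
python3 -m handwheel '[{"offset":[0.02,0,0.001],"delta_rot":[0,0,0],"jaw":-0.48},{"offset":[0.02,0,0],"delta_rot":[0,0,0],"jaw":-0.48},{"offset":[0.018,0,0],"delta_rot":[0,0,0],"jaw":-0.48},{"offset":[0.01,0,0],"delta_rot":[0,0,0],"jaw":-0.48},{"offset":[0,0,0],"delta_rot":[0,0,0],"jaw":-0.48}]'
python3 -c "
from h import *
go((-.144,-.048),(.045,-.062),.005,-.1655)
from workcell import optics
cv2.imwrite('pics/w5.png',optics.get_image('wrist')['pixels'])"
```

```text
time: 8.32
position: [0.6402, -0.1215, 0.006]
orientation: [[0.97, -0.243, 0.001], [-0.243, -0.97, -0.0], [0.001, 0.0, -1.0]]
ft_force: [0.0, 0.7, -0.3]
width: 0.0223
grasp_force: 0.0
t 8.325 p [ 0.6402 -0.1215  0.006 ] w 0.0223 tilt [ 9.e-04 -4.e-04 -1.e+00] h -14.05 turn units 0.0003
TCP target [ 0.6424 -0.1219] offset units [ 0.0031 -0.0002  0.0014] push len 0.1895 world d [ 0.0023 -0.0004 -0.001 ]
```

View pics/w5.png

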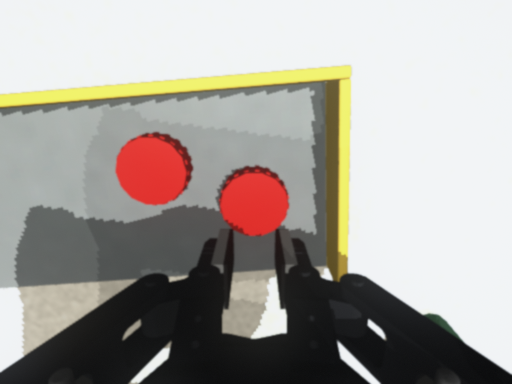

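Two caps are in the tray, at (154,168) and (254,201), flat and inside the right wall. Now I back out for the left cap.

```bash
python3 -m handwheel '[{"offset":[-0.03,0,0],"delta_rot":[0,0,0],"jaw":-0.48},{"offset":[-0.06,0,0],"delta_rot":[0,0,0],"jaw":-0.48},{"offset":[-0.03,0,-0.075],"delta_rot":[0,0,0.066],"jaw":-0.48},{"offset":[0,0,-0.075],"delta_rot":[0,0,0.066],"jaw":-0.48},{"offset":[0,0,0],"delta_rot":[0,0,0.065],"jaw":-0.48}]'
python3 -c "
from h import *
look()
go((-.1385,.126),(.045,.03),.12)"
```

```text
time: 9.0
position: [0.5536, -0.1001, 0.1227]
orientation: [[0.789, -0.615, 0.008], [-0.615, -0.789, -0.003], [0.008, -0.002, -1.0]]
ft_force: [-0.6, -0.4, -0.8]
width: 0.0225
grasp_force: 0.0
red 134 [ 0.6927 -0.0847] [ 0.0642 -0.015 ]
red 61 [ 0.6706 -0.1325] [ 0.0506 -0.0658]
red 119 [0.5166 0.0889] [-0.139  0.126]
blue 97 [ 0.4847 -0.1471] [-0.1301 -0.112 ]
turq 99 [0.4382 0.0613] [-0.2116  0.0854]
t 9.05 p [ 0.5527 -0.0998  0.1204] w 0.0222 tilt [ 0.004  -0.0016 -1.    ] h -38.26 turn units -0.0066
TCP target [0.4853 0.1132] offset units [-0.2463 -0.1674 -0.0003] push len 0.2071 world d [-0.0673  0.213  -0.0004]
```

```bash
python3 -m handwheel '[{"offset":[-0.061,-0.042,0],"delta_rot":[0,0,0],"jaw":-0.48},{"offset":[-0.062,-0.042,0],"delta_rot":[0,0,0],"jaw":-0.48},{"offset":[-0.062,-0.042,0],"delta_rot":[0,0,0],"jaw":-0.48},{"offset":[-0.061,-0.042,0],"delta_rot":[0,0,-0.006],"jaw":-0.48},{"offset":[0,0,0],"delta_rot":[0,0,0],"jaw":-0.48}]'
python3 -c "
from h import *
go((-.139,.126),(.045,.03),.005)"
```

```text
time: 9.68
position: [0.4814, 0.1156, 0.1177]
orientation: [[0.803, -0.596, -0.002], [-0.596, -0.803, 0.0], [-0.002, 0.001, -1.0]]
ft_force: [0.3, -0.7, 0.1]
width: 0.0222
grasp_force: 0.0
t 9.675 p [0.4814 0.1156 0.1177] w 0.0222 tilt [-1.9e-03  3.0e-04 -1.0e+00] h -36.59 turn units 0.0068
TCP target [0.4848 0.1132] offset units [ 0.0058 -0.0002  0.1502] push len 0.2075 world d [ 0.0034 -0.0024 -0.1127]
```

```bash
python3 -m handwheel '[{"offset":[0.003,0,0.06],"delta_rot":[0,0,0.003],"jaw":-0.48},{"offset":[0,0,0.05],"delta_rot":[0,0,0],"jaw":-0.48},{"offset":[0,0,0.039],"delta_rot":[0,0,0],"jaw":-0.48},{"offset":[0,0,0],"delta_rot":[0,0,0],"jaw":-0.48}]'
python3 -c "
from h import *
go((-.139,.126),(.045,.03),.005)
from workcell import optics
cv2.imwrite('pics/w6.png',optics.get_image('wrist')['pixels'])"
```

```text
time: 10.18
position: [0.4842, 0.1107, 0.0046]
orientation: [[0.795, -0.606, -0.005], [-0.606, -0.795, -0.0], [-0.004, 0.003, -1.0]]
ft_force: [-0.1, -0.1, 0.1]
width: 0.0224
grasp_force: 0.0
t 10.175 p [0.4842 0.1107 0.0046] w 0.0224 tilt [-0.0046 -0.     -1.    ] h -37.32 turn units 0.0006
TCP target [0.4848 0.1132] offset units [-0.0014 -0.0031 -0.0005] push len 0.2075 world d [0.0006 0.0025 0.0004]
```

View pics/w6.png

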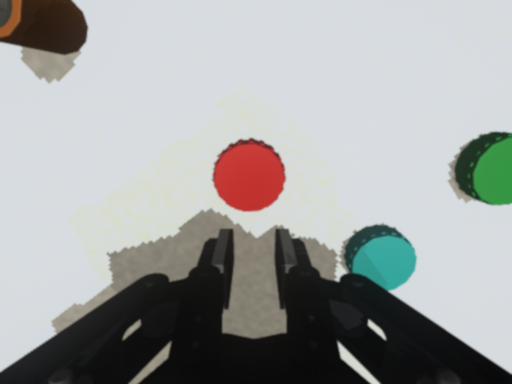

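The left red cap is ahead at (250,175), about 2.5 mm left of centre, which I'll correct in the first row. Turquoise (381,258), green (490,170) and the vial (40,25) are all clear.

```bash
python3 -m handwheel '[{"offset":[0.005,-0.003,0],"delta_rot":[0,0,0],"jaw":-0.48},{"offset":[0.02,0,0],"delta_rot":[0,0,0],"jaw":-0.48},{"offset":[0.02,0,0],"delta_rot":[0,0,0],"jaw":-0.48},{"offset":[0.02,0,0],"delta_rot":[0,0,0],"jaw":-0.48},{"offset":[0.02,0,0],"delta_rot":[0,0,0],"jaw":-0.48}]' && python3 -m handwheel '[{"offset":[0.02,0,0],"delta_rot":[0,0,0],"jaw":-0.48},{"offset":[0.02,0,0],"delta_rot":[0,0,0],"jaw":-0.48},{"offset":[0.02,0,0.001],"delta_rot":[0,0,0],"jaw":-0.48},{"offset":[0.02,0,0],"delta_rot":[0,0,0],"jaw":-0.48},{"offset":[0.02,0,0],"delta_rot":[0,0,0],"jaw":-0.48}]'
python3 -c "
from h import *
go((-.139,.126),(.045,.03),.005,-.1835)
look()"
```

```text
time: 10.85
position: [0.5383, 0.0737, 0.0062]
orientation: [[0.795, -0.607, 0.0], [-0.607, -0.795, -0.0], [0.0, -0.0, -1.0]]
ft_force: [0.2, 0.1, 0.2]
width: 0.022
grasp_force: 0.1
time: 11.48
position: [0.5978, 0.0285, 0.0054]
orientation: [[0.795, -0.607, -0.0], [-0.607, -0.795, 0.0], [-0.0, 0.0, -1.0]]
ft_force: [0.5, -0.3, -0.5]
width: 0.0224
grasp_force: 0.0
t 11.475 p [0.5978 0.0285 0.0054] w 0.0224 tilt [-1.e-04  0.e+00 -1.e+00] h -37.34 turn units 0.0005
TCP target [ 0.6624 -0.0225] offset units [0.1098 0.0018 0.0005] push len 0.2075 world d [ 0.0646 -0.051  -0.0004]
red 132 [ 0.6926 -0.0848] [ 0.0641 -0.015 ]
red 132 [ 0.6645 -0.1273] [ 0.0437 -0.0618]
blue 109 [ 0.4832 -0.1463] [-0.1317 -0.1114]
green 103 [ 0.376  -0.0399] [-0.2555 -0.0249]
```

```bash
python3 -m handwheel '[{"offset":[0.025,0.001,0],"delta_rot":[0,0,0],"jaw":-0.48},{"offset":[0.025,0,0],"delta_rot":[0,0,0],"jaw":-0.48},{"offset":[0.025,0,0],"delta_rot":[0,0,0],"jaw":-0.48},{"offset":[0.02,0,0],"delta_rot":[0,0,0],"jaw":-0.48},{"offset":[0.012,0,0],"delta_rot":[0,0,0],"jaw":-0.48}]' && python3 -m handwheel '[{"offset":[0,0,0],"delta_rot":[0,0,0],"jaw":-0.48},{"offset":[-0.03,0,0],"delta_rot":[0,0,0],"jaw":-0.48},{"offset":[-0.06,0,0],"delta_rot":[0,0,0],"jaw":-0.48},{"offset":[-0.03,0,-0.075],"delta_rot":[0,0,0],"jaw":-0.48},{"offset":[0,0,-0.08],"delta_rot":[0,0,0],"jaw":-0.48}]' && python3 -m handwheel '[{"offset":[-0.06,0,-0.05],"delta_rot":[0,0,0],"jaw":-0.48},{"offset":[-0.06,0,0],"delta_rot":[0,0,0],"jaw":-0.48},{"offset":[0,0,0],"delta_rot":[0,0,0],"jaw":-0.48},{"offset":[0,0,0],"delta_rot":[0,0,0],"jaw":-0.48}]'
python3 -c "
from h import *
look()
from workcell import optics
d=optics.get_image('top')
cv2.imwrite('pics/e.png',cv2.resize(d['pixels'][90:270,80:430],None,fx=2.2,fy=2.2))"
```

```text
time: 12.15
position: [0.6607, -0.0206, 0.0053]
orientation: [[0.795, -0.607, -0.0], [-0.607, -0.795, 0.0], [-0.0, 0.0, -1.0]]
ft_force: [-1.0, -0.2, -0.1]
width: 0.022
grasp_force: 0.1
time: 12.78
position: [0.5866, 0.036, 0.1226]
orientation: [[0.796, -0.605, -0.003], [-0.605, -0.796, 0.001], [-0.003, 0.002, -1.0]]
ft_force: [1.3, 0.0, -0.0]
width: 0.0223
grasp_force: 0.0
time: 13.28
position: [0.5175, 0.0889, 0.1592]
orientation: [[0.795, -0.606, 0.0], [-0.606, -0.795, -0.0], [0.0, -0.0, -1.0]]
ft_force: [1.1, 0.1, 0.1]
width: 0.0223
grasp_force: 0.0
red 133 [ 0.6927 -0.0847] [ 0.0642 -0.015 ]
red 137 [ 0.6803 -0.0359] [0.0436 0.031 ]
red 133 [ 0.6644 -0.1276] [ 0.0437 -0.062 ]
blue 112 [ 0.4829 -0.1464] [-0.1319 -0.1116]
green 101 [ 0.446  -0.0099] [-0.1917  0.0166]
green 104 [ 0.3757 -0.0398] [-0.2558 -0.0249]
```

View pics/e.png

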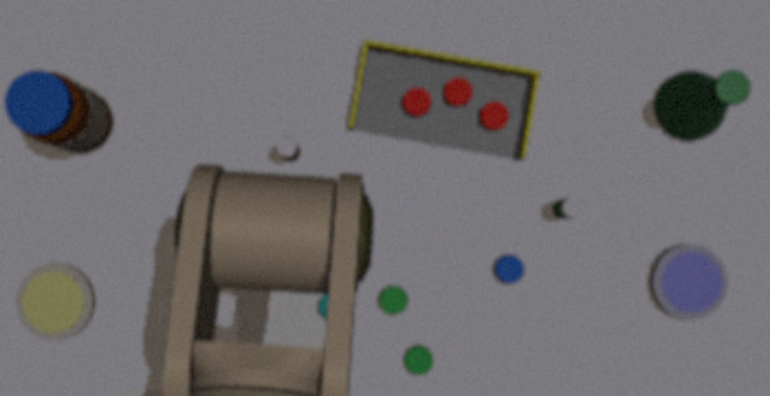

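All three red caps lie flat inside the tray, at crop pixels (416,101), (457,92) and (493,116). The blue cap, vials, dishes, jar and flask look undisturbed.

```bash
python3 -c "
from workcell import hand_in
print(hand_in())"
```

```text
the job is handed in; nothing more can be done
None
```

I swept all three red caps into the yellow tray, where they lie flat and wholly inside, left everything else where it stood, and handed the job in at about 13 s; no verdict was returned.

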